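Slide the arc-lamp power unit home into its corner stop

TASK

Slide the tall power unit of the microscope lamp across the table into the corner of the two aluminium angles, until its base sits flush against both of them. Push it gently and only on its cast base, low down, so that it slides without rocking; do not push on or take hold of the sheet cover or the carrying handle, do not lift it, and leave everything else on the table where it is.

Things in the scene. Friction and masses are not known exactly. Their poses are not given: they have to be found in the camera images.
- power_unit: Lamp power unit: upright box 270 mm high, about 1.6 kg, on four rubber feet; sliding it takes 6 to 12 N (more if pressed down). Origin: centre of its underside, z up, x out of its back. Feet 6 mm high, outer edges at x +-49, y +-64 mm. Dark grey cast base from z = 6 to 61 mm, 126 (x) by 156 mm (y); beige sheet cover above it 108 by 138 mm, base stands out 9 mm. Pushed above z = 65 mm it may tip.
- base_front (a point): On the power unit: middle of the base's front face, 30 mm above the table, the face with the panel, turned to the robot (the unit's -x). The unit starts turned up to 0.3 rad from the corner stop, 40 to 70 mm short of the long angle and 80 to 190 mm from the short one.
- base_left (a point): On the power unit: middle of the base's left side face (the unit's +y), 30 mm above the table. The base is 126 mm deep here.
- handle_mid (a point): On the power unit: middle of the black carrying handle on top, 264 mm above the table; the bar is 20 mm wide, 114 mm long, along the unit's y. Not to be used.
- corner: Corner stop that marks the unit's place: two aluminium angles fixed to the table at a right angle. Origin: inside corner where the inner faces meet, at table level. The long angle's inner face is the plane x = 0, on the side away from the robot, running along +y; the short one's is y = 0, running along -x. With the unit home its origin is at x = -63, y = +78 mm here, its axes parallel to these.
- long_angle_end (a point): On the corner stop: left end of the long angle, 380 mm from the inside corner, top edge of its inner face. Both angles: upright leg 30 mm high, 4 mm thick; flat leg on the outer side, 30 mm wide, screw heads to 12 mm.
- short_angle_end (a point): On the corner stop: the short angle's end nearest the robot, 120 mm from the inside corner, top edge (30 mm high) of its inner face.
- objective_case: Bystander: round microscope objective case standing upright, 46 mm across, 66 mm high, in front of the short angle's end, on the robot's side. Origin: centre of its underside.
- lens_post: Bystander: lens in a ring on a post, with a black base plate 75 by 50 mm, 126 mm high, behind the long angle. Origin: centre of its underside.
- slide_box: Bystander: flat box for slides, 87 by 102 mm, 34 mm high, behind the long angle. Origin: centre of its underside.
- joystick: Bystander: stage joystick, a white and black box 150 by 120 mm, 48 mm high, stick up to 110 mm, at the left. Origin: centre of its underside.
- hex_driver: Bystander: hex driver 190 mm long lying at the right front, 26 mm high. Origin: under the middle of its length.
- fork_clamp: Bystander: plain metal slotted table clamp, 92 by 32 mm, 21 mm high with its screw, at the right. Origin: on its underside, near the middle.
- lens_tube: Bystander: black lens tube standing upright, 31 mm across, 50 mm high, at the right. Origin: centre of its underside.

How it is judged:
By the outcome, as a careful person would: the job done as asked, in the order asked, and still so for the second after the job is handed in, with the robot touching nothing.
It also fails if it takes over 70 s, if anything falls off the work surface, if the arm or the gripper's body presses on something with over 40 N, if the wrist force passes 120 N, or if a joint passes its speed limit or range.

ROBOT

A 6-joint arm with a two-finger parallel gripper is mounted at the origin on the work surface. World frame = base frame: x ahead of the robot, y to its left, z up, the work surface at z = 0. Lengths are in mm, angles in rad, forces in N, time in s.
With the tool pointing down it reaches from about 350 to 975 mm from the base axis. Payload 7.1 kg.
Tool frame: the origin (TCP) lies between the finger pads; the fingertips stand 19 mm ahead of it and the grasp point (between the pads) is the TCP; z points along the fingers, y is the line along which they close (so a half turn about z gives the same grasp; the last joint's range is limited). The gripper opens to 88 mm and grips with 3 to 60 N. Pads are 20 mm wide; open, the fingers measure 115 mm over their backs; the gripper's body (75 mm by 178 mm) begins 61 mm behind the grasp point.
Start: joints at [-1.17, 0.423, 1.63, -0, 1.089, -0.019], TCP at [254.751, -570.707, 203.775] pointing down, gripper open.
Joint ranges: [-3, 3], [-0.9, 2.11], [0.09, 2.58], [-1.31, 4.45], [0.11, 2.69], [-2.54, 2.54]. Speed limits (rad/s): [2.39, 2.39, 3.01, 3.14, 3.14, 3.14].

INTERFACE

Orientations are given as a rotation vector (axis times angle).
In Python, from workcell import ctrl gives the robot as it stands.
- The arm moves only by the tool arm_command, never from a script. Its argument "series" is a list of rows, each an object with "linear": the shift along the tool's x, y, z in m, a list of three; "turn": the turn about the tool's z in rad. A call has 1 to 10 rows; each row shifts and turns the commanded pose from where the row before left it, along the tool's axes as they then stand; what a row does not reach is not made up. A row lasts 1/10 s, in which the tool goes at most 50 mm and 8.59 degrees, less where a joint would pass 70% of its speed; a pose out of reach is approached as far as the arm can. A call with a gripper value outside its range is refused whole. "jaw" is the opening, from -1 (shut) to 1 (fully open), set as the call begins (left out, the last holds). The fingers move at their own pace and stop on an object; the grip force is fixed at half the most. Time passes only in rows, so rows that do not move let the fingers close. It gives the time, the measured TCP pose, the force, the opening and the grip force at its end, in the units of the state.
- ctrl.get_obs(): the state, without advancing time (a new reading comes with each control period).
- ctrl.get_image(name): name is "scene" or "top" or "wrist"; returns a dict with "frame" (400x640x3 uint8, blue, green, red), "fx", "fy", "cx", "cy" (pixels), "rvec" (rotation vector, rad) and "tvec" (3), from world to camera coordinates, as OpenCV has them. Camera axes: x right, y down, z forward; pixel columns grow to the right and rows downward; lengths in mm; the calibration is good to about 2 mm. A picture is of the moment at which its call begins. There is no depth.
- ctrl.close_job(): hands the job in; it is judged then, once.
The state is a dict: "t": time; "qpos": joint angles; "qvel": joint speeds; "joint_torque": joint torques, N m; "ee_pos": TCP position; "orientation": TCP orientation; "ft_force": force on the tool from outside, world axes, zero at the start; "moment": the same for the moment, N m; "width": finger opening in mm; "grasp_force": force on a finger pad.
Only numpy, scipy, OpenCV 4.12 (cv2) and the standard library are available. Lean on these libraries where they do the work, as an engineer would, in place of code of your own. Each camera call takes 0.05 s, during which the arm holds its last target. There are 200 camera calls.

## Working session

There is one attempt and no reset: what is moved stays moved. The work goes in short steps, Python scripts to look and compute and a tool call to move; the robot and the scene stay as the last step left them, time stands still between calls to the robot, and variables do not carry over. Pictures are saved under pics/ and viewed, at most 10 in all, crops included, and the job is handed in when it is done.

Besides the shell and the picture viewer there is one more tool, called after "Emit:" by a JSON object that holds its "fn" and its "kwargs". arm_command: Moves the arm, as the interface text tells. Its arguments: {"type":"object","properties":{"series":{"type":"array"},"jaw":{"type":"number"}},"required":["series"]}

```bash
mkdir -p pics; cat > h.py <<'E'
import numpy as np, cv2
from workcell import ctrl
def cam(n):
    d=ctrl.get_image(n); d['R']=cv2.Rodrigues(np.array(d['rvec'],float))[0]; d['t']=np.array(d['tvec'],float).ravel(); return d
def ray(d,u,v,z):
    c=-d['R'].T@d['t']; r=d['R'].T@np.array([(u-d['cx'])/d['fx'],(v-d['cy'])/d['fy'],1])
    return c+r*(z-c[2])/r[2]
def proj(d,p):
    q=d['R']@np.array(p,float)+d['t']; return np.array([d['fx']*q[0]/q[2]+d['cx'],d['fy']*q[1]/q[2]+d['cy']])
E
python3 - <<'E'
from h import *
for n in ('scene','top'):
    d=cam(n); cv2.imwrite(f'pics/{n}0.png',d['frame']); print(n,-d['R'].T@d['t'],d['fx'])
    np.save(n+'.npy',d,allow_pickle=True)
print(ctrl.get_obs())
E
```

```text
scene [1650.03787076  283.13694456 1493.42012701] 509.6222334018449
top [ 514.05750344   50.95641192 1590.70303573] 498.2259130979964
{'t': 0.1, 'qpos': array([-1.16999564e+00,  4.23765308e-01,  1.63057922e+00, -1.69674875e-05,
        1.08862561e+00, -1.89689687e-02]), 'qvel': array([-0.00024995, -0.00219179, -0.0014865 ,  0.00014367,  0.00010486,
        0.00135573]), 'joint_torque': array([-8.91119021e-05, -5.45612204e+01, -2.74324429e+01,  6.45350805e-02,
        1.87032495e-02, -4.21549856e-06]), 'ee_pos': array([ 254.55260775, -570.24406751,  203.09240321]), 'orientation': array([-3.07132755e+00, -6.54273113e-01,  4.33579182e-04]), 'ft_force': array([-0.20957444,  0.05464379, -0.10105443]), 'moment': array([0.01766194, 0.0038899 , 0.018438  ]), 'grasp_force': 0.0, 'width': 87.80955377348728}
```

View pics/top0.png

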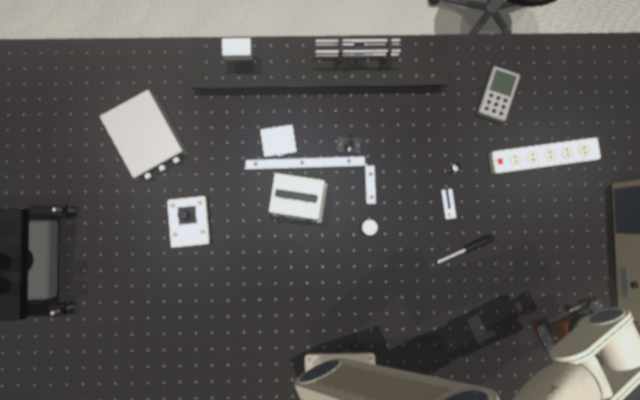

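View pics/scene0.png

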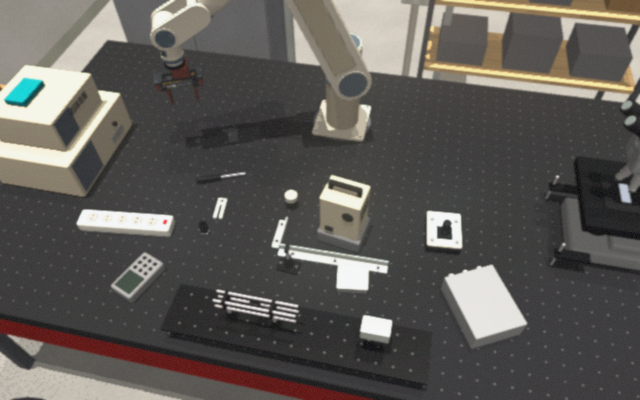

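The top view shows the unit at about (298,197), the long angle from (246,164) to (366,160), the short angle from (370,165) to (371,203), and the case at (370,228). The scene view shows the unit from behind at (344,215), with its grey base visible.

```bash
python3 - <<'E'
from h import *
a=np.load('top.npy',allow_pickle=True).item()['frame'][145:245,235:385]; b=np.load('scene.npy',allow_pickle=True).item()['frame'][170:280,265:395]
A=cv2.resize(a,None,fx=5,fy=5,interpolation=cv2.INTER_CUBIC);B=cv2.resize(b,None,fx=5,fy=5,interpolation=cv2.INTER_CUBIC)
g=lambda m:np.uint8(255*(m/255.)**.6)
cv2.imwrite('pics/a.png',g(A));cv2.imwrite('pics/b.png',g(B))
E
```

```text
(no output)
```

View pics/a.png

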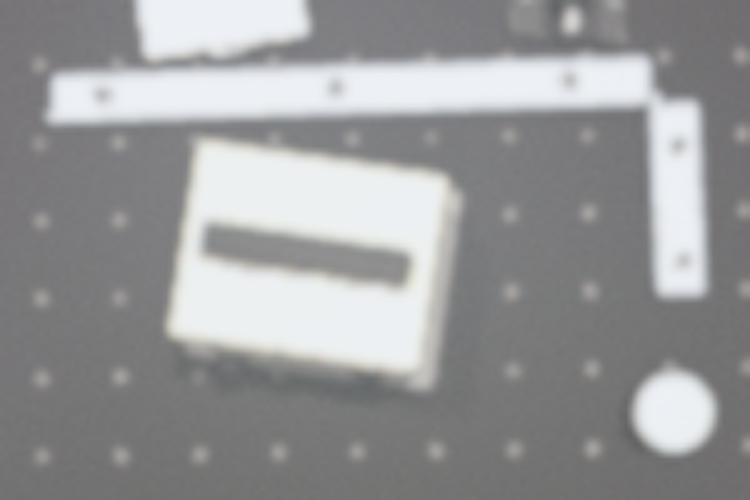

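View pics/b.png

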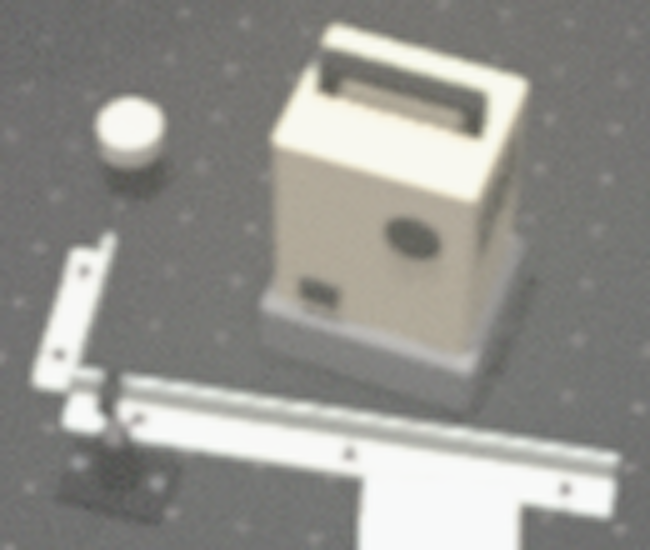

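The top crop shows cover corners at (197,138), (452,176), (420,372) and (168,338). The angles' inner edges run (45,124)–(650,105) and (652,105)–(655,297). The scene crop shows the base's back top edge (265,305)–(475,362), its front left top corner (520,245), and the bottom back edge (265,345)–(475,405).

```bash
cat > m.py <<'E'
from h import *
T=np.load('top.npy',allow_pickle=True).item();S=np.load('scene.npy',allow_pickle=True).item()
t=lambda u,v,z:ray(T,235+u/5-.4,145+v/5-.4,z)[:2].round(1)
s=lambda u,v,z:ray(S,265+u/5-.4,170+v/5-.4,z)[:2].round(1)
print('long',t(45,124,30),t(650,105,30),'short',t(652,105,30),t(655,297,30))
print('scene long in',s(70,372,30),s(622,460,30), 'short end',s(108,236,30))
for z in(235,245,255):
  c=np.array([t(197,138,z),t(452,176,z),t(420,372,z),t(168,338,z)]);print(z,c.tolist(),c.mean(0),[np.linalg.norm(c[i]-c[i-1]) for i in range(4)])
  c=np.array([s(335,25,z),s(527,82,z),s(472,198,z),s(275,135,z)]);print('  s',c.tolist(),c.mean(0))
print('handle',t(308,254,264))
print('base top',s(265,300,61),s(475,365,61),s(520,245,61),'bot',s(265,345,6),s(475,405,6))
print('top base',t(462,190,61),t(435,388,61))
print('case',t(674,410,66),s(131,120,66))
E
python3 m.py
```

```text
long [688.5 290.4] [694.6 -90.2] short [694.6 -91.5] [573.5 -90.8]
scene long in [700.2 -90.3] [693.2 294.5] short end [579.1 -94.6]
235 [[656.6, 176.2], [633.6, 37.4], [527.0, 56.6], [547.8, 193.1]] [591.25  115.825] [np.float64(110.10472287781309), np.float64(140.69271480783928), np.float64(108.31528054711396), np.float64(138.07566766088803)]
  s [[526.5, 61.5], [550.5, 194.2], [653.1, 175.2], [627.8, 42.8]] [589.475 118.425]
245 [[655.6, 175.3], [632.7, 37.5], [526.9, 56.5], [547.5, 192.1]] [590.675 115.35 ] [np.float64(109.397669079373), np.float64(139.68983499167004), np.float64(107.49251136707159), np.float64(137.15582379177343)]
  s [[535.5, 63.3], [559.2, 194.9], [661.0, 176.1], [636.0, 44.7]] [597.925 119.75 ]
255 [[654.5, 174.4], [631.8, 37.6], [526.8, 56.5], [547.3, 191.0]] [590.1   114.875] [np.float64(108.47764746711651), np.float64(138.67058087424314), np.float64(106.68744068539651), np.float64(136.05329837971587)]
  s [[544.4, 65.1], [567.9, 195.7], [669.0, 177.0], [644.1, 46.6]] [606.35 121.1 ]
handle [590.6 115.1]
base top [633.9  34.6] [658.1 186.5] [550.2 200.5] bot [633.6  33.7] [653.5 188.4]
top base [640.2  29.7] [518.7  48.3]
case [502.8 -97.6] [498. -96.]
```

```bash
python3 - <<'E'
from h import *
b=np.load('scene.npy',allow_pickle=True).item()['frame'][20:120,130:230]
B=cv2.resize(b,None,fx=4,fy=4,interpolation=cv2.INTER_CUBIC)
w=cv2.resize(cam('wrist')['frame'],(400,250))
o=np.zeros((400,800,3),np.uint8);o[:,:400]=B;o[:250,400:]=w
cv2.imwrite('pics/c.png',np.uint8(255*(o/255.)**.5))
S=np.load('scene.npy',allow_pickle=True).item()
for z in (180,203,265,300): print(z,[((proj(S,[254.5+a*np.cos(-1.15-0*1.57)*0+dx,-570+dy,z])-[130,20])*4).round() for a,dx,dy in [(0,0,0)]])
R=cv2.Rodrigues(np.array([-3.07132755e+00, -6.54273113e-01,0]))[0];print(R.round(2))
for sgn in(-1,1):
  for z,k in((0,57.5),(-61,57.5),(-61,89)): print(sgn,z,k,((proj(S,np.array([254.5,-570,203])+R@[0,sgn*k,z])-[130,20])*4).round())
E
```

```text
180 [array([230., 358.])]
203 [array([224., 340.])]
265 [array([210., 289.])]
300 [array([202., 259.])]
[[ 0.91  0.41 -0.  ]
 [ 0.41 -0.91  0.  ]
 [ 0.   -0.   -1.  ]]
-1 0 57.5 [284. 331.]
-1 -61 57.5 [271. 281.]
-1 -61 89 [305. 276.]
1 0 57.5 [164. 348.]
1 -61 57.5 [149. 298.]
1 -61 89 [115. 303.]
```

View pics/c.png

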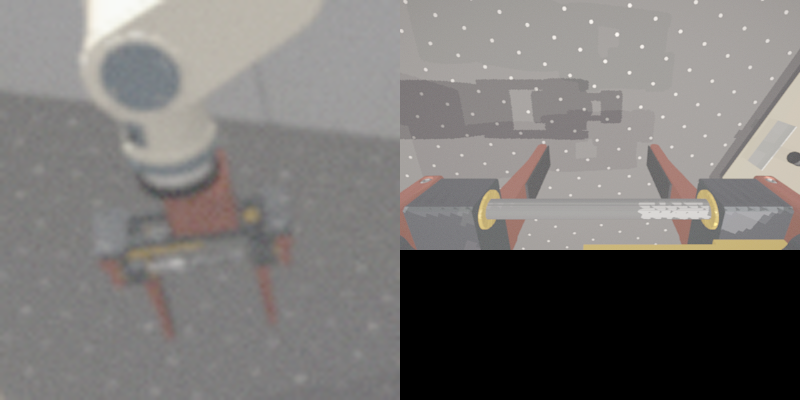

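The gripper's body is wide (178 mm) along tool y. Above the fingers it could overhang onto the cover, so I'll see it in profile. First I raise the arm and turn tool x to world +y.

Emit:
{"fn": "arm_command", "kwargs": {"series": [{"linear": [0,0,-0.05],"turn": -0.1439},{"linear": [0,0,-0.05],"turn": -0.1439},{"linear": [0,0,-0.05],"turn": -0.1439},{"linear": [0,0,0],"turn": -0.1439},{"linear": [0,0,0],"turn": -0.1439},{"linear": [0,0,0],"turn": -0.1439},{"linear": [0,0,0],"turn": -0.1439},{"linear": [0,0,0],"turn": -0.1439}]}}

```text
t: 0.95
ee_pos: [254.7, -570.5, 353.4]
orientation: [-2.214, -2.228, -0.0]
ft_force: [-0.5, -0.4, 0.3]
width: 87.8
grasp_force: 0.0
```

Emit:
{"fn": "arm_command", "kwargs": {"series": [{"linear": [0.045,0.0155,0],"turn": 0},{"linear": [0.045,0.0155,0],"turn": 0},{"linear": [0.045,0.0155,0],"turn": 0},{"linear": [0.045,0.0155,0],"turn": 0},{"linear": [0.045,0.0155,0],"turn": 0},{"linear": [0.045,0.0155,0],"turn": 0},{"linear": [0.045,0.0155,0],"turn": 0},{"linear": [0.045,0.0155,0],"turn": 0},{"linear": [0.045,0.0155,0],"turn": 0},{"linear": [0.045,0.0155,0],"turn": 0}]}}

```text
t: 1.95
ee_pos: [409.7, -118.8, 353.9]
orientation: [2.221, 2.221, 0.0]
ft_force: [1.1, -0.9, -0.0]
width: 87.8
grasp_force: 0.0
```

Emit:
{"fn": "arm_command", "kwargs": {"series": [{"linear": [0.045,0.0155,0],"turn": 0},{"linear": [0.045,0.0155,0],"turn": 0},{"linear": [0.045,0.0155,0],"turn": 0},{"linear": [0.045,0.0155,0],"turn": 0},{"linear": [0.045,0.0155,0],"turn": 0},{"linear": [0.045,0.0155,0],"turn": 0},{"linear": [0.045,0.0155,0],"turn": 0},{"linear": [0.045,0.0155,0],"turn": 0},{"linear": [0.045,0.0155,0],"turn": 0},{"linear": [0.045,0.0155,0],"turn": 0}]}}

```text
t: 2.95
ee_pos: [564.7, 331.3, 353.4]
orientation: [-2.221, -2.222, 0.001]
ft_force: [0.3, -0.8, -0.0]
width: 87.5
grasp_force: 0.0
```

```bash
python3 - <<'E'
from h import *
o=ctrl.get_obs();p=o['ee_pos'];print(o['t'],p,o['orientation'],o['qpos'])
S=cam('scene');c=proj(S,p+[0,0,40]).astype(int);print(c)
x0,y0=c[0]-50,c[1]-60
b=S['frame'][max(y0,0):y0+100,x0:x0+100];y0=max(y0,0)
B=cv2.resize(b,None,fx=4,fy=4,interpolation=cv2.INTER_CUBIC)
w=cam('wrist');W=cv2.resize(w['frame'],(400,250))
print('wristcam rel',-w['R'].T@w['t']-p, w['R'].round(2).tolist())
O=np.zeros((400,800,3),np.uint8);O[:B.shape[0],:400]=B;O[:250,400:]=W
cv2.imwrite('pics/d.png',np.uint8(255*(O/255.)**.5))
R=cv2.Rodrigues(o['orientation'])[0];print(R.round(2).tolist())
for x in(-37.5,-10,10,37.5):
  for y,z in((89,-61),(57,0)):
    q=R@[x,y,z]+p; print(x,y,z,((proj(S,q)-[x0,y0])*4).round())
E
```

```text
2.95 [564.67952861 331.3115877  353.39034903] [-2.22083794e+00 -2.22197030e+00  8.92555329e-04] [ 5.12475495e-01  3.45358033e-01  1.39952407e+00 -1.04224499e-04
  1.39727190e+00  5.11983767e-01]
[418 161]
wristcam rel [  1.10162584  89.20471171 179.07697948] [[1.0, 0.0, -0.0], [0.0, -0.95, 0.3], [0.0, -0.3, -0.95]]
[[-0.0, 1.0, -0.0], [1.0, 0.0, -0.0], [-0.0, -0.0, -1.0]]
-37.5 89 -61 [141. 303.]
-37.5 57 0 [137. 327.]
-10 89 -61 [180. 309.]
-10 57 0 [174. 332.]
10 89 -61 [208. 313.]
10 57 0 [201. 336.]
37.5 89 -61 [248. 319.]
37.5 57 0 [238. 342.]
```

View pics/d.png

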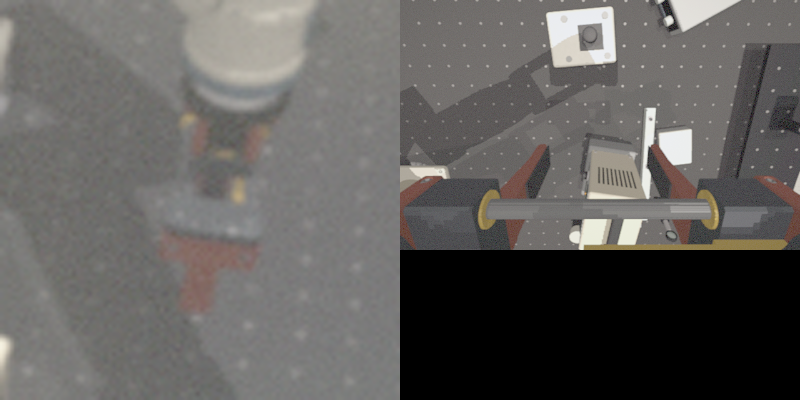

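The profile view shows the body is symmetric in tool x: a 35 mm half-width above fingers with a 10 mm half-width. A vertical tool would therefore hit the cover before the base, which stands out only 9 mm. A lean of the tool is needed, with the fingers pointing to +x/-y. The interface says a pose out of reach is approached as far as possible, so I'll see whether the tool leans at full reach along azimuth -45°.

Emit:
{"fn": "arm_command", "kwargs": {"series": [{"linear": [-0.049,0,0],"turn": 0},{"linear": [-0.049,0,0],"turn": 0},{"linear": [-0.049,0,0],"turn": 0},{"linear": [-0.049,0,0],"turn": 0},{"linear": [-0.049,0,0],"turn": 0},{"linear": [-0.049,0,0],"turn": 0},{"linear": [-0.049,0,0],"turn": 0},{"linear": [-0.049,0,0],"turn": 0},{"linear": [-0.049,0,0],"turn": 0},{"linear": [-0.049,0,0],"turn": 0}]}}

```text
t: 4.05
ee_pos: [563.6, -162.9, 353.8]
orientation: [-2.222, -2.221, 0.0]
ft_force: [0.7, 0.9, -0.4]
width: 87.6
grasp_force: 0.0
```

Emit:
{"fn": "arm_command", "kwargs": {"series": [{"linear": [-0.049,0,0],"turn": 0},{"linear": [-0.049,0,0],"turn": 0},{"linear": [-0.049,0,0],"turn": 0},{"linear": [-0.049,0,0],"turn": 0},{"linear": [-0.049,0,0],"turn": 0},{"linear": [-0.049,0,0],"turn": 0},{"linear": [-0.049,0,0],"turn": 0},{"linear": [-0.034,0.034,0],"turn": 0},{"linear": [-0.034,0.034,0],"turn": 0},{"linear": [-0.034,0.034,0],"turn": 0}]}}

```text
t: 5.05
ee_pos: [666.4, -607.5, 354.0]
orientation: [-2.223, -2.22, 0.0]
ft_force: [0.5, 0.2, 1.5]
width: 87.6
grasp_force: 0.0
```

Emit:
{"fn": "arm_command", "kwargs": {"series": [{"linear": [-0.034,0.034,0],"turn": 0},{"linear": [-0.034,0.034,0],"turn": 0},{"linear": [-0.034,0.034,0],"turn": 0}]}}

```text
t: 5.35
ee_pos: [729.1, -670.7, 341.9]
orientation: [2.206, 2.205, 0.001]
ft_force: [23.4, -21.9, 24.3]
width: 87.6
grasp_force: 0.0
```

```bash
cat >> h.py <<'E'
def st():
    o=ctrl.get_obs(); R=cv2.Rodrigues(np.array(o['orientation'],float))[0]
    print('t',round(o['t'],2),'p',np.round(o['ee_pos'],1),'q',np.round(o['qpos'],3),'F',np.round(o['ft_force'],1)); print(R.round(3))
    return o,R
E
python3 -c "
from h import *
st()"
```

```text
t 5.35 p [ 729.1 -670.7  341.9] q [-0.756  1.108  0.085  0.     1.926 -0.755] F [ 23.4 -21.9  24.3]
[[ 0.     1.     0.017]
 [ 1.    -0.    -0.015]
 [-0.015  0.017 -1.   ]]
```

Emit:
{"fn": "arm_command", "kwargs": {"series": [{"linear": [-0.02,0.02,0],"turn": 0},{"linear": [0,0,0],"turn": 0}]}}

```text
t: 5.55
ee_pos: [734.6, -677.4, 333.2]
orientation: [2.194, 2.193, 0.002]
ft_force: [-0.1, -0.6, -0.3]
width: 87.8
grasp_force: 0.0
```

```bash
python3 -c "
from h import *
st()"
```

```text
t 5.55 p [ 734.6 -677.4  333.2] q [-0.757  1.115  0.089  0.     1.897 -0.756] F [-0.1 -0.6 -0.3]
[[ 0.001  1.     0.029]
 [ 1.    -0.    -0.027]
 [-0.027  0.029 -0.999]]
```

It does lean, by 0.04 rad outward so far. I'll continue gently in small steps, because joint 3 is at its limit.

Emit:
{"fn": "arm_command", "kwargs": {"series": [{"linear": [-0.012,0.012,-0.01],"turn": 0},{"linear": [-0.012,0.012,-0.01],"turn": 0},{"linear": [-0.012,0.012,-0.01],"turn": 0},{"linear": [-0.012,0.012,-0.01],"turn": 0}]}}

```text
t: 5.95
ee_pos: [739.4, -684.3, 363.5]
orientation: [2.153, 2.153, 0.006]
ft_force: [-0.2, 0.2, -0.1]
width: 87.7
grasp_force: 0.0
```

```bash
python3 -c "
from h import *
st()"
```

```text
t 5.95 p [ 739.4 -684.3  363.5] q [-7.590e-01  1.087e+00  8.600e-02  1.000e-03  1.871e+00 -7.590e-01] F [-0.2  0.2 -0.1]
[[ 0.002  0.997  0.071]
 [ 0.998  0.003 -0.066]
 [-0.066  0.071 -0.995]]
```

Emit:
{"fn": "arm_command", "kwargs": {"series": [{"linear": [-0.018,0.018,-0.012],"turn": 0},{"linear": [-0.018,0.018,-0.012],"turn": 0},{"linear": [-0.018,0.018,-0.012],"turn": 0},{"linear": [-0.018,0.018,-0.012],"turn": 0},{"linear": [-0.018,0.018,-0.012],"turn": 0},{"linear": [-0.018,0.018,-0.012],"turn": 0},{"linear": [-0.018,0.018,-0.012],"turn": 0}]}}

```text
t: 6.65
ee_pos: [751.6, -704.4, 409.6]
orientation: [2.068, 2.068, 0.012]
ft_force: [0.4, 0.2, 0.3]
width: 88.3
grasp_force: 0.0
```

```bash
python3 -c "
from h import *
st()"
```

```text
t 6.65 p [ 751.6 -704.4  409.6] q [-0.766  1.046  0.087  0.004  1.792 -0.765] F [0.4 0.2 0.3]
[[ 0.012  0.987  0.158]
 [ 0.989  0.012 -0.147]
 [-0.147  0.158 -0.976]]
```

Emit:
{"fn": "arm_command", "kwargs": {"series": [{"linear": [-0.03,0.03,-0.01],"turn": 0},{"linear": [-0.03,0.03,-0.01],"turn": 0},{"linear": [-0.03,0.03,-0.01],"turn": 0},{"linear": [-0.03,0.03,-0.01],"turn": 0},{"linear": [-0.03,0.03,-0.01],"turn": 0},{"linear": [-0.03,0.03,-0.01],"turn": 0},{"linear": [-0.03,0.03,-0.01],"turn": 0},{"linear": [-0.03,0.03,-0.01],"turn": 0}]}}

```text
t: 7.45
ee_pos: [781.9, -746.0, 476.2]
orientation: [1.908, 1.907, 0.02]
ft_force: [0.0, 0.6, -0.2]
width: 87.8
grasp_force: 0.0
```

```bash
python3 -c "
from h import *
st()"
```

```text
t 7.45 p [ 781.9 -746.   476.2] q [-0.776  1.001  0.087  0.01   1.61  -0.773] F [ 0.   0.6 -0.2]
[[ 0.049  0.948  0.313]
 [ 0.955  0.048 -0.294]
 [-0.294  0.313 -0.903]]
```

Emit:
{"fn": "arm_command", "kwargs": {"series": [{"linear": [-0.03,0.03,-0.01],"turn": 0},{"linear": [-0.03,0.03,-0.01],"turn": 0},{"linear": [-0.02,0.02,-0.01],"turn": 0}], "jaw": 0.1}}

```text
t: 7.75
ee_pos: [786.0, -753.5, 513.7]
orientation: [1.856, 1.855, 0.021]
ft_force: [0.2, 0.8, 0.3]
width: 67.1
grasp_force: 0.0
```

```bash
cat >> h.py <<'E'
def go(R,p,tgt,step=48):
    d=np.array(tgt,float)-p; n=int(np.ceil(np.linalg.norm(d)/step)); l=R.T@d/1000
    print('to',tgt,'n',n,'row',np.round(l/n,5)); return n
E
python3 -c "
from h import *
o,R=st();p=o['ee_pos']
go(R,p,[570,-450,450]); go(R,[570,-450,450],[470,330,400])
print(o['width'])
"
```

```text
t 7.75 p [ 786.  -753.5  513.7] q [-0.779  0.973  0.087  0.012  1.564 -0.775] F [0.2 0.8 0.3]
[[ 0.066  0.93   0.361]
 [ 0.938  0.065 -0.339]
 [-0.339  0.361 -0.869]]
to [570, -450, 450] n 8 row [ 0.03653 -0.02552 -0.01568]
to [470, 330, 400] n 17 row [ 0.04367 -0.00355 -0.01513]
67.11222710957837
```

```bash
python3 -c "
from h import *
o,R=st();p=o['ee_pos']
go(R,p,[590,310,400],46)
" | tail -1
```

```text
to [590, 310, 400] n 24 row [ 0.04266 -0.00642 -0.01386]
```

Emit:
{"fn": "arm_command", "kwargs": {"series": [{"linear": [0.0427,-0.0064,-0.0139],"turn": 0},{"linear": [0.0427,-0.0064,-0.0139],"turn": 0},{"linear": [0.0427,-0.0064,-0.0139],"turn": 0},{"linear": [0.0427,-0.0064,-0.0139],"turn": 0},{"linear": [0.0427,-0.0064,-0.0139],"turn": 0},{"linear": [0.0427,-0.0064,-0.0139],"turn": 0},{"linear": [0.0427,-0.0064,-0.0139],"turn": 0},{"linear": [0.0427,-0.0064,-0.0139],"turn": 0},{"linear": [0.0427,-0.0064,-0.0139],"turn": 0},{"linear": [0.0427,-0.0064,-0.0139],"turn": 0}]}}

```text
t: 8.75
ee_pos: [709.8, -328.4, 470.8]
orientation: [1.857, 1.855, 0.023]
ft_force: [0.7, -0.9, 0.3]
width: 48.1
grasp_force: 0.0
```

Emit:
{"fn": "arm_command", "kwargs": {"series": [{"linear": [0.0427,-0.0064,-0.0139],"turn": 0},{"linear": [0.0427,-0.0064,-0.0139],"turn": 0},{"linear": [0.0427,-0.0064,-0.0139],"turn": 0},{"linear": [0.0427,-0.0064,-0.0139],"turn": 0},{"linear": [0.0427,-0.0064,-0.0139],"turn": 0},{"linear": [0.0427,-0.0064,-0.0139],"turn": 0},{"linear": [0.0427,-0.0064,-0.0139],"turn": 0},{"linear": [0.0427,-0.0064,-0.0139],"turn": 0},{"linear": [0.0427,-0.0064,-0.0139],"turn": 0},{"linear": [0.0427,-0.0064,-0.0139],"turn": 0}]}}

```text
t: 9.75
ee_pos: [628.5, 115.4, 424.6]
orientation: [1.858, 1.855, 0.024]
ft_force: [-0.3, -0.5, 0.7]
width: 48.3
grasp_force: 0.0
```

Emit:
{"fn": "arm_command", "kwargs": {"series": [{"linear": [0.0427,-0.0064,-0.0139],"turn": 0},{"linear": [0.0427,-0.0064,-0.0139],"turn": 0},{"linear": [0.0427,-0.0064,-0.0139],"turn": 0},{"linear": [0.0427,-0.0064,-0.0139],"turn": 0}]}}

```text
t: 10.15
ee_pos: [595.9, 293.1, 406.0]
orientation: [1.858, 1.856, 0.024]
ft_force: [0.5, -0.3, -0.9]
width: 48.4
grasp_force: 0.0
```

```bash
python3 -c "
from h import *
o,R=st();print(o['width'])
"
```

```text
t 10.15 p [595.9 293.1 406. ] q [ 0.683  0.29   1.455 -0.524  1.352  0.788] F [ 0.5 -0.3 -0.9]
[[ 0.066  0.93   0.361]
 [ 0.94   0.064 -0.337]
 [-0.336  0.361 -0.87 ]]
48.423981441657936
```

The lean holds. I'll level the finger line with a small turn and descend beside the left face.

```bash
python3 -c "
from h import *
o,R=st();p=o['ee_pos']
go(R,p,[591,262,42])
R2=R@cv2.Rodrigues(np.array([0,0,.055]))[0]
print(R2.round(3)); go(R2,[591,262,42],[591,97,42],15)
for y in(-37.5,-24,24,37.5): print((R2@[-10,y,19]).round(1))
for y in(-89,89): print((R2@[-37.5,y,-61]).round(1))
" | tail -11
```

```text
to [591, 262, 42] n 8 row [ 0.0116  -0.01724  0.04067]
[[ 0.117  0.925  0.361]
 [ 0.942  0.012 -0.337]
 [-0.316  0.379 -0.87 ]]
to [591, 97, 42] n 11 row [-0.01412 -0.00018  0.00505]
[-29.  -16.3 -27.6]
[-16.5 -16.1 -22.5]
[ 27.9 -15.5  -4.3]
[ 40.4 -15.4   0.8]
[-108.7  -15.9   31.2]
[ 56.  -13.7  98.6]
```

Emit:
{"fn": "arm_command", "kwargs": {"series": [{"linear": [0.0116,-0.0172,0.0407],"turn": 0},{"linear": [0.0116,-0.0172,0.0407],"turn": 0},{"linear": [0.0116,-0.0172,0.0407],"turn": 0},{"linear": [0.0116,-0.0172,0.0407],"turn": 0},{"linear": [0.0116,-0.0172,0.0407],"turn": 0},{"linear": [0.0116,-0.0172,0.0407],"turn": 0},{"linear": [0.0116,-0.0172,0.0407],"turn": 0},{"linear": [0.0116,-0.0172,0.0407],"turn": 0},{"linear": [0,0,0],"turn": 0.055},{"linear": [0,0,0],"turn": 0}]}}

```text
t: 11.15
ee_pos: [591.0, 259.2, 39.9]
orientation: [1.909, 1.805, 0.038]
ft_force: [-0.5, 0.4, 0.9]
width: 48.6
grasp_force: 0.0
```

```bash
python3 -c "
from h import *
o,R=st();p=o['ee_pos']
go(R,p,[591,97,42],10)
w=cam('wrist')['frame'];s=cam('scene')['frame'][150:270,280:480]
O=np.zeros((480,800,3),np.uint8);O[:]=cv2.resize(s,(800,480),interpolation=cv2.INTER_CUBIC)
O[:200,:320]=cv2.resize(w,(320,200),interpolation=cv2.INTER_AREA)
cv2.imwrite('pics/e.png',np.uint8(255*(O/255.)**.6))
"
```

```text
t 11.15 p [591.  259.2  39.9] q [ 0.644  0.68   1.776 -0.784  0.758  1.302] F [-0.5  0.4  0.9]
[[ 0.117  0.927  0.358]
 [ 0.941  0.012 -0.339]
 [-0.318  0.376 -0.87 ]]
to [591, 97, 42] n 17 row [-9.01e-03 -7.00e-05  3.12e-03]
```

View pics/e.png

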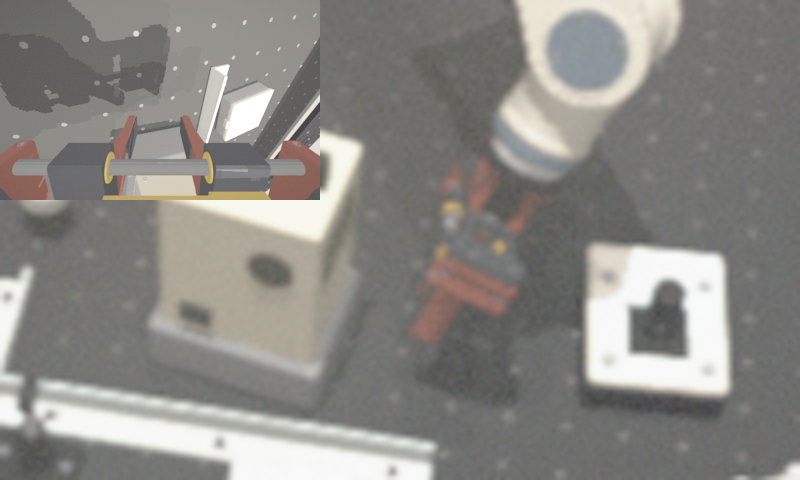

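The tool (fingers near (430,330)) leans away from the unit's left side and is clear of both the joystick and the unit. I'll approach and begin the gentle push.

Emit:
{"fn": "arm_command", "kwargs": {"series": [{"linear": [-0.009,0,0.003],"turn": 0},{"linear": [-0.009,0,0.003],"turn": 0},{"linear": [-0.009,0,0.003],"turn": 0},{"linear": [-0.0045,0,0.0015],"turn": 0},{"linear": [-0.0045,0,0.0015],"turn": 0},{"linear": [-0.0045,0,0.0015],"turn": 0},{"linear": [-0.0045,0,0.0015],"turn": 0}]}}

```text
t: 11.95
ee_pos: [591.6, 211.8, 42.4]
orientation: [1.909, 1.805, 0.041]
ft_force: [-0.5, 0.0, 0.6]
width: 48.3
grasp_force: 0.0
```

Emit:
{"fn": "arm_command", "kwargs": {"series": [{"linear": [-0.0045,0,0.0015],"turn": 0},{"linear": [-0.0045,0,0.0015],"turn": 0},{"linear": [-0.0045,0,0.0015],"turn": 0},{"linear": [-0.0045,0,0.0015],"turn": 0},{"linear": [-0.0045,0,0.0015],"turn": 0}]}}

```text
t: 12.45
ee_pos: [591.7, 190.1, 42.6]
orientation: [1.91, 1.806, 0.045]
ft_force: [-2.7, 6.5, -2.5]
width: 48.3
grasp_force: 3.4
```

Emit:
{"fn": "arm_command", "kwargs": {"series": [{"linear": [-0.0047,0,0.0017],"turn": 0},{"linear": [-0.0047,0,0.0017],"turn": 0},{"linear": [-0.0047,0,0.0017],"turn": 0},{"linear": [-0.0047,0,0.0017],"turn": 0},{"linear": [-0.0047,0,0.0017],"turn": 0},{"linear": [-0.0047,0,0.0017],"turn": 0},{"linear": [-0.0047,0,0.0017],"turn": 0},{"linear": [-0.0047,0,0.0017],"turn": 0},{"linear": [-0.0047,0,0.0017],"turn": 0},{"linear": [-0.0047,0,0.0017],"turn": 0}]}}

```text
t: 13.45
ee_pos: [592.0, 139.8, 42.6]
orientation: [1.91, 1.806, 0.044]
ft_force: [-2.7, 6.9, -1.5]
width: 48.5
grasp_force: 3.4
```

```bash
cat > u.py <<'E'
from h import *
import sys
# cover top quad in top view, z~248
def unit():
    d=cam('top'); f=d['frame']; np.save('top1.npy',d,allow_pickle=True)
    g=cv2.cvtColor(f,cv2.COLOR_BGR2GRAY); hsv=cv2.cvtColor(f,cv2.COLOR_BGR2HSV)
    m=((g>200)).astype(np.uint8); m[:165]*=1
    n,l,s,c=cv2.connectedComponentsWithStats(m)
    for i in range(1,n):
        x,y,w,h,a=s[i]
        if a>700 and 230<c[i][0]<390 and 170<c[i][1]<230:
            ct=max(cv2.findContours((l==i).astype(np.uint8),0,1)[0],key=cv2.contourArea)
            r=cv2.minAreaRect(ct); b=cv2.boxPoints(r); W=np.array([ray(d,*q,248)[:2] for q in b])
            e=W-np.roll(W,1,0); L=np.linalg.norm(e,axis=1)
            k=[e[j]*(1 if e[j][1]>0 else -1) for j in np.argsort(L)[2:]]; v=sum(k)
            print('unit c',W.mean(0).round(1),'yaw',round(float(-np.arctan2(v[0],v[1])),3),'L',L.round(1))
if __name__=='__main__': unit()
E
python3 u.py; python3 -c "
from h import *
st()
d=np.load('top.npy',allow_pickle=True).item()
import u
u.cam=lambda n:d
u.unit()"
```

```text
unit c [609.   59.2] yaw 0.055 L [101.4 130.7 101.6 130.2]
t 13.5 p [591.9 138.9  42.7] q [ 0.462  0.615  1.925 -0.92   0.618  1.289] F [-0.8  4.4 -1. ]
[[ 0.116  0.926  0.359]
 [ 0.942  0.012 -0.336]
 [-0.315  0.377 -0.871]]
unit c [590.6 115.6] yaw -0.169 L [133.1 103.6 133.8 103.7]
```

```bash
python3 -c "
from h import *
s=cam('scene')['frame'][160:265,280:440];t=np.load('top1.npy',allow_pickle=True).item()['frame'][150:250,240:380]
O=np.vstack([cv2.resize(s,(480,315),interpolation=cv2.INTER_CUBIC),cv2.resize(t,(480,285),interpolation=cv2.INTER_CUBIC)])
cv2.imwrite('pics/f.png',np.uint8(255*(O/255.)**.6))
"
```

```text
(no output)
```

View pics/f.png

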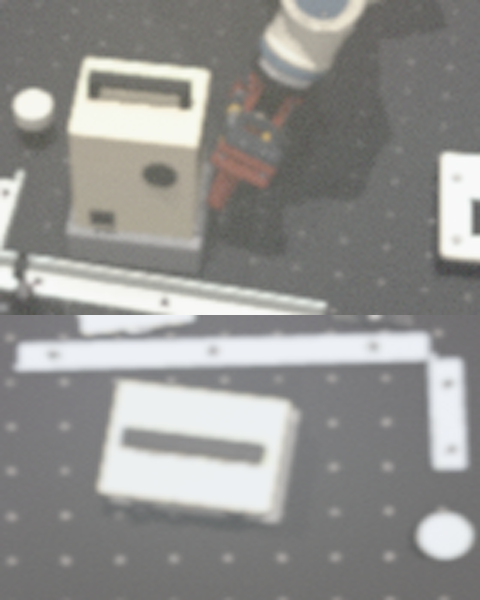

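The fingertips touch the base low down at its left side, about (215,200) in the crop, and the gripper's body stays clear of the cover. The unit has turned to a yaw of about 0.055, so I'll back off, shift 30 mm to +x and push on through the middle.

Emit:
{"fn": "arm_command", "kwargs": {"series": [{"linear": [0.0113,0.0001,-0.004],"turn": 0},{"linear": [0.0035,0.0278,0.0108],"turn": 0},{"linear": [-0.0047,0,0.0017],"turn": 0},{"linear": [-0.0047,0,0.0017],"turn": 0},{"linear": [-0.0047,0,0.0017],"turn": 0},{"linear": [-0.0047,0,0.0017],"turn": 0},{"linear": [-0.0047,0,0.0017],"turn": 0},{"linear": [-0.0047,0,0.0017],"turn": 0},{"linear": [-0.0047,0,0.0017],"turn": 0},{"linear": [-0.0047,0,0.0017],"turn": 0}]}}

```text
t: 14.55
ee_pos: [622.3, 112.2, 43.2]
orientation: [1.909, 1.807, 0.045]
ft_force: [-2.3, 8.9, 2.0]
width: 48.2
grasp_force: 4.6
```

```bash
python3 u.py; python3 -c "
from h import *
st()"
```

```text
unit c [623.5  91.4] yaw 0.014 L [133.3 257.2 133.7 255.7]
t 14.6 p [622.2 111.3  43.2] q [ 0.392  0.627  1.892 -0.919  0.598  1.218] F [-0.1  6.9  1.1]
[[ 0.116  0.926  0.36 ]
 [ 0.942  0.012 -0.335]
 [-0.315  0.378 -0.871]]
```

```bash
cat > v.py <<'E'
from h import *
def handle(d=None):
    d=d or cam('top'); g=cv2.cvtColor(d['frame'],cv2.COLOR_BGR2GRAY)
    cs,hh=cv2.findContours((g>165).astype(np.uint8),cv2.RETR_CCOMP,cv2.CHAIN_APPROX_NONE)
    for c,h in zip(cs,hh[0]):
        if h[3]>=0 and 130<cv2.contourArea(c)<600:
            (x,y),_,_=r=cv2.minAreaRect(c)
            if not(250<x<380 and 160<y<230): continue
            W=np.array([ray(d,*q,264)[:2] for q in cv2.boxPoints(r)]); e=W-np.roll(W,1,0); L=np.linalg.norm(e,axis=1)
            v=e[L.argmax()]; v=v*np.sign(v[1])
            print('handle',W.mean(0).round(1),'yaw',round(float(-np.arctan2(v[0],v[1])),3),L.round(1)[:2])
if __name__=='__main__':
    handle(np.load('top.npy',allow_pickle=True).item()); handle()
E
python3 v.py
```

```text
handle [590.  116.9] yaw -0.165 [116.4  26.1]
handle [613.1  31.3] yaw 0.133 [ 27.6 118. ]
```

Emit:
{"fn": "arm_command", "kwargs": {"series": [{"linear": [0.0113,0.0001,-0.004],"turn": 0},{"linear": [0.0032,-0.0038,0.0087],"turn": 0},{"linear": [0.0003,0.0028,0.0011],"turn": 0},{"linear": [0,0,0],"turn": 0},{"linear": [0,0,0],"turn": 0},{"linear": [0,0,0],"turn": 0}], "jaw": -1}}

```text
t: 15.25
ee_pos: [625.6, 122.1, 33.0]
orientation: [1.909, 1.804, 0.04]
ft_force: [-0.6, -0.4, 0.4]
width: 4.3
grasp_force: 0.0
```

Emit:
{"fn": "arm_command", "kwargs": {"series": [{"linear": [-0.0047,0,0.0017],"turn": 0},{"linear": [-0.0047,0,0.0017],"turn": 0},{"linear": [-0.0047,0,0.0017],"turn": 0},{"linear": [-0.0047,0,0.0017],"turn": 0},{"linear": [-0.0047,0,0.0017],"turn": 0},{"linear": [-0.0047,0,0.0017],"turn": 0}]}}

```text
t: 15.85
ee_pos: [627.1, 94.0, 33.3]
orientation: [1.908, 1.807, 0.047]
ft_force: [1.1, 8.3, -1.6]
width: 0.8
grasp_force: 3.9
```

```bash
python3 v.py|tail -1; python3 -c "
from h import *
st()"
```

```text
handle [612.2  10. ] yaw 0.109 [ 27.9 117.4]
t 15.9 p [626.9  93.1  33.3] q [ 0.358  0.642  1.899 -0.958  0.568  1.232] F [ 1.   6.2 -0.9]
[[ 0.116  0.925  0.361]
 [ 0.942  0.013 -0.335]
 [-0.314  0.379 -0.87 ]]
```

Before the next push I want to be sure that the fingers, not the body, are making contact. The moment reading and a close look will tell.

```bash
python3 -c "
from h import *
o=ctrl.get_obs();print(o['ft_force'],o['moment'],o['grasp_force'])
s=cam('scene')['frame'][175:255,285:385];t=cam('top')['frame'][150:230,270:370]
w=cam('wrist')['frame']
O=np.zeros((600,800,3),np.uint8)
O[:400,:500]=cv2.resize(s,(500,400),interpolation=cv2.INTER_CUBIC);O[:240,500:]=cv2.resize(t,(300,240),interpolation=cv2.INTER_CUBIC)
O[400:,:320]=cv2.resize(w,(320,200),interpolation=cv2.INTER_AREA); O[240:,500:]=cv2.resize(w[200:400,200:500],(300,360)) 
cv2.imwrite('pics/g.png',np.uint8(255*(O/255.)**.6))
"
```

```text
[ 0.97351489  6.22792652 -0.91279758] [ 1.16900224 -0.08828803  0.57316182] 3.0117224401328713
```

View pics/g.png

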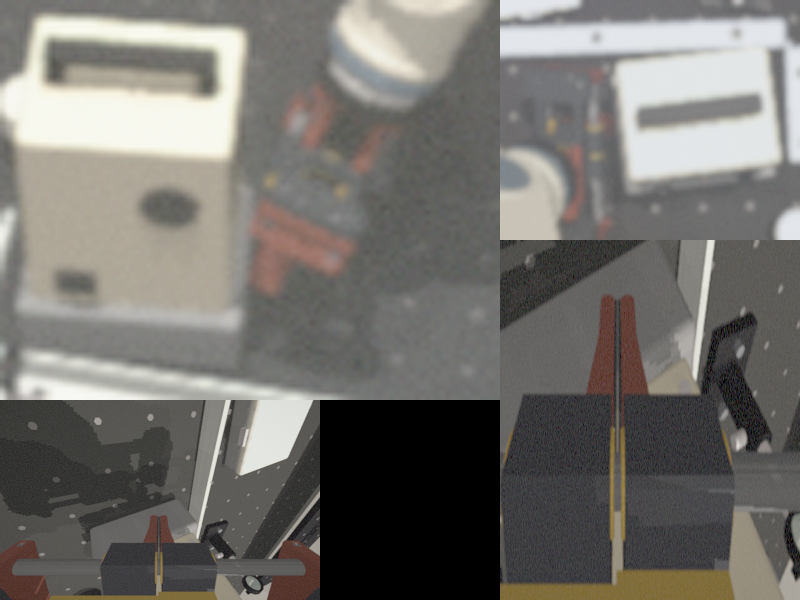

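The moment's line of action passes through the closed fingertips (about 208 mm from the flange, 6 mm off axis), so the contact is the fingers on the base. The picture shows the same: the fingers sit against the grey base and the hand is clear of the cover. I'll now go round to the front face.

Emit:
{"fn": "arm_command", "kwargs": {"series": [{"linear": [0.0283,0.0004,-0.01],"turn": 0},{"linear": [0.0283,0.0004,-0.01],"turn": 0},{"linear": [-0.0043,-0.034,-0.0133],"turn": 0},{"linear": [-0.0043,-0.034,-0.0133],"turn": 0},{"linear": [-0.0043,-0.034,-0.0133],"turn": 0},{"linear": [-0.0043,-0.034,-0.0133],"turn": 0},{"linear": [0,0,0],"turn": -0.1417},{"linear": [0,0,0],"turn": -0.1417},{"linear": [0,0,0],"turn": -0.1417},{"linear": [0,0,0],"turn": -0.1417}]}}

```text
t: 17.05
ee_pos: [479.1, 152.0, 33.5]
orientation: [1.326, 2.277, -0.158]
ft_force: [-0.9, -0.1, 0.6]
width: 0.3
grasp_force: 0.0
```

Emit:
{"fn": "arm_command", "kwargs": {"series": [{"linear": [0,0,0],"turn": -0.1417},{"linear": [0,0,0],"turn": -0.1417},{"linear": [0,0,0],"turn": -0.1417},{"linear": [0,0,0],"turn": -0.1417},{"linear": [0,0,0],"turn": -0.1417},{"linear": [0,0,0],"turn": -0.1417},{"linear": [0,0,0],"turn": -0.1417},{"linear": [0,0,0],"turn": -0.1417}]}}

```text
t: 17.85
ee_pos: [479.2, 151.8, 33.4]
orientation: [-0.108, 2.732, -0.516]
ft_force: [0.2, 0.2, -1.4]
width: 0.5
grasp_force: 0.0
```

```bash
python3 v.py|tail -1; python3 -c "
from h import *
o,R=st();go(R,o['ee_pos'],[485,22,36],45);go(R,[485,22,36],[585,22,36],5)
for y in(-13,13): print((R@[-10,y,19]).round(1),(R@[10,y,19]).round(1))
for y in(-89,89): print((R@[-37.5,y,-61]).round(1))
"
```

```text
handle [611.7   9.6] yaw 0.101 [ 27.2 116.7]
t 17.9 p [479.1 151.8  33.4] q [ 0.603  0.564  2.118 -1.025  0.6   -0.148] F [-0.   0.1 -0.7]
[[-0.933 -0.015  0.359]
 [-0.145  0.93  -0.339]
 [-0.328 -0.368 -0.87 ]]
to [485, 22, 36] n 3 row [ 0.00417 -0.04057  0.01462]
to [585, 22, 36] n 20 row [-4.67e-03 -8.00e-05  1.79e-03]
[ 16.3 -17.1  -8.5] [ -2.3 -20.  -15. ]
[ 16.    7.1 -18. ] [ -2.7   4.2 -24.6]
[ 14.5 -56.6  98.1]
[ 11.8 108.8  32.6]
```

Emit:
{"fn": "arm_command", "kwargs": {"series": [{"linear": [0.0042,-0.0406,0.0146],"turn": 0},{"linear": [0.0042,-0.0406,0.0146],"turn": 0},{"linear": [0.0042,-0.0406,0.0146],"turn": 0},{"linear": [-0.014,-0.0002,0.0054],"turn": 0},{"linear": [-0.014,-0.0002,0.0054],"turn": 0},{"linear": [-0.0047,-0.0001,0.0018],"turn": 0},{"linear": [-0.0047,-0.0001,0.0018],"turn": 0},{"linear": [-0.0047,-0.0001,0.0018],"turn": 0}]}}

```text
t: 18.7
ee_pos: [529.0, 23.0, 36.8]
orientation: [-0.099, 2.735, -0.514]
ft_force: [1.0, -0.3, 0.1]
width: 0.5
grasp_force: 0.0
```

Emit:
{"fn": "arm_command", "kwargs": {"series": [{"linear": [-0.0047,-0.0001,0.0018],"turn": 0},{"linear": [-0.0047,-0.0001,0.0018],"turn": 0},{"linear": [-0.0047,-0.0001,0.0018],"turn": 0}]}}

```text
t: 19.0
ee_pos: [544.6, 22.9, 36.9]
orientation: [-0.1, 2.735, -0.513]
ft_force: [-3.6, 0.1, 1.2]
width: 0.4
grasp_force: 2.7
```

```bash
python3 v.py|tail -1; python3 -c "
from h import *
o,R=st();print(o['moment'])
"
```

```text
handle [612.    8.7] yaw 0.109 [ 27.9 119.4]
t 19.05 p [544.8  22.9  36.9] q [ 0.277  0.557  2.114 -1.184  0.474 -0.288] F [-3.1  1.3  1.1]
[[-0.935 -0.004  0.356]
 [-0.133  0.932 -0.338]
 [-0.33  -0.363 -0.871]]
[ 0.2712643  0.3690679 -0.0200375]
```

Emit:
{"fn": "arm_command", "kwargs": {"series": [{"linear": [-0.0047,-0.0001,0.0018],"turn": 0},{"linear": [-0.0047,-0.0001,0.0018],"turn": 0},{"linear": [-0.0028,0,0.0011],"turn": 0},{"linear": [-0.0028,0,0.0011],"turn": 0}]}}

```text
t: 19.45
ee_pos: [557.5, 21.7, 36.2]
orientation: [-0.099, 2.739, -0.516]
ft_force: [-12.2, 1.9, 7.2]
width: 0.5
grasp_force: 5.9
```

```bash
python3 v.py|tail -1; python3 -c "
from h import *
o,R=st()
"
```

```text
handle [624.2   5.9] yaw 0.068 [ 27.6 119.1]
t 19.5 p [558.1  21.8  36.3] q [ 0.267  0.567  2.086 -1.15   0.479 -0.334] F [-9.6  2.1  4.5]
[[-0.936 -0.004  0.352]
 [-0.132  0.931 -0.34 ]
 [-0.327 -0.365 -0.872]]
```

Emit:
{"fn": "arm_command", "kwargs": {"series": [{"linear": [-0.0028,0,0.0011],"turn": 0},{"linear": [-0.0028,0,0.0011],"turn": 0},{"linear": [-0.0019,0,0.0007],"turn": 0}]}}

```text
t: 19.8
ee_pos: [562.7, 21.4, 35.4]
orientation: [-0.099, 2.742, -0.518]
ft_force: [-28.1, 7.7, 16.0]
width: 0.2
grasp_force: 13.6
```

Emit:
{"fn": "arm_command", "kwargs": {"series": [{"linear": [-0.0019,0,0.0007],"turn": 0},{"linear": [-0.001,0,0.0004],"turn": 0}]}}

```text
t: 20.0
ee_pos: [563.9, 21.5, 34.8]
orientation: [-0.099, 2.745, -0.518]
ft_force: [-30.5, 10.7, 16.9]
width: 0.1
grasp_force: 15.2
```

```bash
python3 v.py|tail -1; python3 -c "
from h import *
o,R=st()
"
```

```text
handle [629.3   5.6] yaw 0.049 [ 27.3 118.7]
t 20.05 p [564.2  21.6  34.8] q [ 0.263  0.575  2.069 -1.124  0.483 -0.366] F [-27.7   9.4  14.4]
[[-0.938 -0.005  0.347]
 [-0.131  0.931 -0.341]
 [-0.321 -0.365 -0.874]]
```

Both contacts hold at 28 N with the yaw close to the angle's. I'll back off, go round to the left face and push along the long angle toward the short one.

```bash
python3 -c "
from h import *
o,R=st();p=o['ee_pos'];go(R,p,[479,25,36],45);go(R,[479,25,36],[490,160,36],45)
R2=R@cv2.Rodrigues(np.array([0,0,1.70]))[0]
go(R2,[490,160,36],[638,160,36],40);go(R2,[638,160,36],[638,100,36],20)
"
```

```text
t 20.05 p [564.2  21.6  34.8] q [ 0.263  0.575  2.069 -1.124  0.483 -0.366] F [-27.7   9.4  14.4]
[[-0.938 -0.005  0.347]
 [-0.131  0.931 -0.341]
 [-0.321 -0.365 -0.874]]
to [479, 25, 36] n 2 row [ 0.03952  0.00156 -0.01587]
to [490, 160, 36] n 4 row [-0.00699  0.03141 -0.01054]
to [638, 160, 36] n 4 row [0.00429 0.03444 0.01283]
to [638, 100, 36] n 3 row [-0.0188  -0.0002   0.00681]
```

Emit:
{"fn": "arm_command", "kwargs": {"series": [{"linear": [0.0395,0.0016,-0.0159],"turn": 0},{"linear": [0.0395,0.0016,-0.0159],"turn": 0},{"linear": [-0.007,0.0314,-0.0105],"turn": 0},{"linear": [-0.007,0.0314,-0.0105],"turn": 0},{"linear": [-0.007,0.0314,-0.0105],"turn": 0},{"linear": [-0.007,0.0314,-0.0105],"turn": 0},{"linear": [0,0,0],"turn": 0.1417},{"linear": [0,0,0],"turn": 0.1417},{"linear": [0,0,0],"turn": 0.1417},{"linear": [0,0,0],"turn": 0.1417}]}}

```text
t: 21.05
ee_pos: [497.2, 161.0, 37.5]
orientation: [0.66, 2.59, -0.342]
ft_force: [0.4, 0.9, -0.0]
width: 0.4
grasp_force: 0.0
```

Emit:
{"fn": "arm_command", "kwargs": {"series": [{"linear": [0,0,0],"turn": 0.1417},{"linear": [0,0,0],"turn": 0.1417},{"linear": [0,0,0],"turn": 0.1417},{"linear": [0,0,0],"turn": 0.1417},{"linear": [0,0,0],"turn": 0.1417},{"linear": [0,0,0],"turn": 0.1417},{"linear": [0,0,0],"turn": 0.1417},{"linear": [0,0,0],"turn": 0.1417}]}}

```text
t: 21.85
ee_pos: [497.2, 160.9, 37.6]
orientation: [1.916, 1.8, 0.039]
ft_force: [0.2, -0.2, 0.4]
width: 0.2
grasp_force: 0.0
```

```bash
python3 v.py|tail -1; python3 -c "
from h import *
o,R=st();p=o['ee_pos'];go(R,p,[638,155,36],45);go(R,[638,155,36],[638,100,36],20);go(R,[638,100,36],[638,60,36],5)
"
```

```text
handle [629.6   5.6] yaw 0.04 [ 26.8 118.4]
t 21.9 p [497.3 160.9  37.6] q [ 0.595  0.569  2.074 -0.976  0.617  1.513] F [-0.1  0.  -0.4]
[[ 0.129  0.926  0.356]
 [ 0.941 -0.001 -0.338]
 [-0.313  0.379 -0.871]]
to [638, 155, 36] n 4 row [0.00327 0.03241 0.01337]
to [638, 100, 36] n 3 row [-1.725e-02  2.000e-05  6.200e-03]
to [638, 60, 36] n 8 row [-0.00471  0.       0.00169]
```

Emit:
{"fn": "arm_command", "kwargs": {"series": [{"linear": [0.0033,0.0324,0.0134],"turn": 0},{"linear": [0.0033,0.0324,0.0134],"turn": 0},{"linear": [0.0033,0.0324,0.0134],"turn": 0},{"linear": [0.0033,0.0324,0.0134],"turn": 0},{"linear": [-0.0173,0,0.0062],"turn": 0},{"linear": [-0.0173,0,0.0062],"turn": 0},{"linear": [-0.0173,0,0.0062],"turn": 0},{"linear": [-0.0047,0,0.0017],"turn": 0},{"linear": [-0.0047,0,0.0017],"turn": 0}]}}

```text
t: 22.8
ee_pos: [637.5, 90.5, 35.4]
orientation: [1.911, 1.806, 0.035]
ft_force: [-0.6, 0.5, 0.1]
width: 0.6
grasp_force: 0.0
```

Emit:
{"fn": "arm_command", "kwargs": {"series": [{"linear": [-0.0047,0,0.0017],"turn": 0},{"linear": [-0.0047,0,0.0017],"turn": 0}]}}

```text
t: 23.0
ee_pos: [639.3, 83.7, 35.6]
orientation: [1.91, 1.809, 0.043]
ft_force: [-0.4, 8.4, -1.9]
width: 0.6
grasp_force: 4.1
```

Emit:
{"fn": "arm_command", "kwargs": {"series": [{"linear": [-0.0038,0,0.0014],"turn": 0},{"linear": [-0.0028,0,0.001],"turn": 0}]}}

```text
t: 23.2
ee_pos: [639.5, 76.9, 35.6]
orientation: [1.909, 1.809, 0.043]
ft_force: [0.1, 8.3, -1.2]
width: 0.9
grasp_force: 4.0
```

```bash
python3 v.py|tail -1; python3 -c "
from h import *
o,R=st()"
```

```text
handle [630.4  -6.4] yaw 0.032 [ 27.5 116. ]
t 23.25 p [639.4  76.4  35.6] q [ 0.322  0.643  1.884 -0.946  0.56   1.182] F [ 1.5  6.6 -2.6]
[[ 0.114  0.926  0.358]
 [ 0.942  0.013 -0.334]
 [-0.314  0.376 -0.872]]
```

Emit:
{"fn": "arm_command", "kwargs": {"series": [{"linear": [-0.0028,0,0.001],"turn": 0},{"linear": [-0.0028,0,0.001],"turn": 0}]}}

```text
t: 23.45
ee_pos: [639.6, 71.2, 35.6]
orientation: [1.909, 1.809, 0.044]
ft_force: [0.5, 9.0, -1.7]
width: 0.8
grasp_force: 4.0
```

Emit:
{"fn": "arm_command", "kwargs": {"series": [{"linear": [-0.0019,0,0.0007],"turn": 0},{"linear": [-0.0014,0,0.0005],"turn": 0}]}}

```text
t: 23.65
ee_pos: [640.6, 69.0, 35.7]
orientation: [1.909, 1.81, 0.048]
ft_force: [2.0, 14.8, -3.0]
width: 0.3
grasp_force: 7.3
```

```bash
python3 v.py|tail -1; python3 -c "
from h import *
o,R=st()"
```

```text
handle [631.  -13.2] yaw 0.021 [ 27.5 118.4]
t 23.7 p [640.7  69.   35.8] q [ 0.307  0.641  1.89  -0.955  0.547  1.177] F [ 1.6 12.3 -2.7]
[[ 0.113  0.926  0.361]
 [ 0.944  0.014 -0.331]
 [-0.311  0.378 -0.872]]
```

Emit:
{"fn": "arm_command", "kwargs": {"series": [{"linear": [-0.0014,0,0.0005],"turn": 0},{"linear": [-0.0014,0,0.0005],"turn": 0},{"linear": [0,0,0],"turn": 0}]}}

```text
t: 24.0
ee_pos: [642.0, 68.5, 36.0]
orientation: [1.908, 1.812, 0.055]
ft_force: [1.9, 19.2, -4.2]
width: 0.2
grasp_force: 9.8
```

```bash
python3 v.py|tail -1; python3 -c "
from h import *
o,R=st();p=o['ee_pos'];go(R,p,[640,160,37],45);go(R,[640,160,37],[480,160,37],45)
R2=R@cv2.Rodrigues(np.array([0,0,-1.70]))[0]
go(R2,[480,160,37],[500,0,37],45);go(R2,[500,0,37],[560,0,37],15)
print((R2@[-10,0,19]).round(1),R2.round(3))
"
```

```text
handle [631.3 -14.4] yaw 0.02 [ 28.  120.8]
t 24.05 p [642.   68.5  36.1] q [ 0.303  0.64   1.89  -0.958  0.54   1.176] F [ 2.9 19.3 -3.5]
[[ 0.111  0.925  0.364]
 [ 0.945  0.015 -0.327]
 [-0.308  0.38  -0.872]]
to [640, 160, 37] n 3 row [ 2.866e-02 -3.000e-05 -1.049e-02]
to [480, 160, 37] n 4 row [-0.00445 -0.03699 -0.01456]
to [500, 0, 37] n 4 row [ 0.00081 -0.03745  0.0149 ]
to [560, 0, 37] n 4 row [-0.01397 -0.00013  0.00546]
[ 16.2  -4.8 -13.2] [[-0.931 -0.009  0.364]
 [-0.137  0.935 -0.327]
 [-0.337 -0.354 -0.872]]
```

The unit is against the short angle. Now a final press on the front face seats it against the long one.

Emit:
{"fn": "arm_command", "kwargs": {"series": [{"linear": [0.0287,0,-0.0105],"turn": 0},{"linear": [0.0287,0,-0.0105],"turn": 0},{"linear": [0.0287,0,-0.0105],"turn": 0},{"linear": [-0.0045,-0.037,-0.0146],"turn": 0},{"linear": [-0.0045,-0.037,-0.0146],"turn": 0},{"linear": [-0.0045,-0.037,-0.0146],"turn": 0},{"linear": [-0.0045,-0.037,-0.0146],"turn": 0},{"linear": [0,0,0],"turn": -0.1417},{"linear": [0,0,0],"turn": -0.1417},{"linear": [0,0,0],"turn": -0.1417}]}}

```text
t: 25.05
ee_pos: [477.4, 155.5, 37.1]
orientation: [1.481, 2.177, -0.11]
ft_force: [0.2, -0.0, -0.5]
width: 0.4
grasp_force: 0.0
```

Emit:
{"fn": "arm_command", "kwargs": {"series": [{"linear": [0,0,0],"turn": -0.1417},{"linear": [0,0,0],"turn": -0.1417},{"linear": [0,0,0],"turn": -0.1417},{"linear": [0,0,0],"turn": -0.1417},{"linear": [0,0,0],"turn": -0.1417},{"linear": [0,0,0],"turn": -0.1417},{"linear": [0,0,0],"turn": -0.1417},{"linear": [0,0,0],"turn": -0.1417},{"linear": [0,0,0],"turn": -0.1417}]}}

```text
t: 25.95
ee_pos: [477.6, 155.3, 37.0]
orientation: [-0.11, 2.735, -0.514]
ft_force: [0.0, -0.0, 0.3]
width: 0.4
grasp_force: 0.0
```

```bash
python3 v.py|tail -1; python3 -c "
from h import *
o,R=st();p=o['ee_pos'];go(R,p,[500,0,37],45);go(R,[500,0,37],[560,0,37],15)
"
```

```text
handle [631.  -13.2] yaw 0.017 [ 27.4 118.1]
t 26.0 p [477.6 155.2  37. ] q [ 0.609  0.556  2.115 -1.004  0.607 -0.166] F [-0.4 -0.3  0.7]
[[-0.934 -0.017  0.357]
 [-0.146  0.93  -0.338]
 [-0.326 -0.367 -0.871]]
to [500, 0, 37] n 4 row [ 0.00043 -0.03618  0.0151 ]
to [560, 0, 37] n 4 row [-0.01401 -0.00025  0.00535]
```

Emit:
{"fn": "arm_command", "kwargs": {"series": [{"linear": [0.0004,-0.0362,0.0151],"turn": 0},{"linear": [0.0004,-0.0362,0.0151],"turn": 0},{"linear": [0.0004,-0.0362,0.0151],"turn": 0},{"linear": [0.0004,-0.0362,0.0151],"turn": 0},{"linear": [-0.014,-0.0002,0.0054],"turn": 0},{"linear": [-0.014,-0.0002,0.0054],"turn": 0},{"linear": [-0.014,-0.0002,0.0054],"turn": 0},{"linear": [-0.0093,-0.0002,0.0036],"turn": 0},{"linear": [-0.0028,0,0.0011],"turn": 0},{"linear": [-0.0028,0,0.0011],"turn": 0}]}}

```text
t: 27.0
ee_pos: [560.1, -0.1, 38.4]
orientation: [-0.097, 2.74, -0.513]
ft_force: [-0.3, -0.8, -0.6]
width: 0.3
grasp_force: 0.0
```

Emit:
{"fn": "arm_command", "kwargs": {"series": [{"linear": [-0.0019,0,0.0007],"turn": 0},{"linear": [-0.0019,0,0.0007],"turn": 0}]}}

```text
t: 27.2
ee_pos: [563.9, -0.1, 38.4]
orientation: [-0.099, 2.74, -0.514]
ft_force: [0.1, -0.6, 0.2]
width: 0.4
grasp_force: 0.0
```

Emit:
{"fn": "arm_command", "kwargs": {"series": [{"linear": [-0.0019,0,0.0007],"turn": 0},{"linear": [-0.0014,0,0.0005],"turn": 0}]}}

```text
t: 27.4
ee_pos: [566.5, -0.4, 38.1]
orientation: [-0.098, 2.742, -0.515]
ft_force: [-10.8, 4.1, 7.0]
width: 0.4
grasp_force: 5.1
```

Emit:
{"fn": "arm_command", "kwargs": {"series": [{"linear": [-0.0014,0,0.0005],"turn": 0},{"linear": [-0.001,0,0.0004],"turn": 0}]}}

```text
t: 27.6
ee_pos: [567.2, -0.7, 37.7]
orientation: [-0.098, 2.744, -0.516]
ft_force: [-15.9, 4.8, 9.6]
width: 0.7
grasp_force: 7.2
```

```bash
python3 v.py|tail -1
```

```text
handle [631.5 -13.2] yaw 0.02 [ 28.5 118.3]
```

It stiffens at once, with 16 N and under 1 mm of travel. I'll retreat and inspect.

Emit:
{"fn": "arm_command", "kwargs": {"series": [{"linear": [0.0372,0.0004,-0.0144],"turn": 0},{"linear": [0.0372,0.0004,-0.0144],"turn": 0},{"linear": [-0.015,-0.018,-0.044],"turn": 0},{"linear": [-0.015,-0.018,-0.044],"turn": 0},{"linear": [0,0,0],"turn": 0}]}}

```text
t: 28.15
ee_pos: [492.6, 1.8, 134.3]
orientation: [-0.095, 2.732, -0.514]
ft_force: [0.6, 0.2, 0.8]
width: 0.4
grasp_force: 0.0
```

```bash
python3 v.py|tail -1; python3 -c "
from h import *
st()
s=cam('scene')['frame'][170:260,265:395];t=cam('top')['frame'][145:245,250:390]
O=np.vstack([cv2.resize(s,(433,300),interpolation=cv2.INTER_CUBIC),cv2.resize(t,(433,300),interpolation=cv2.INTER_CUBIC)])
cv2.imwrite('pics/h.png',np.uint8(255*(O/255.)**.6))
"
```

```text
handle [632.4 -13.2] yaw -0.016 [117.6  26.8]
t 28.2 p [491.9   1.3 132.2] q [ 0.262  0.29   2.205 -0.922  0.557 -0.599] F [-0.  -0.3 -0.3]
[[-0.934  0.     0.357]
 [-0.129  0.931 -0.34 ]
 [-0.332 -0.364 -0.87 ]]
```

View pics/h.png

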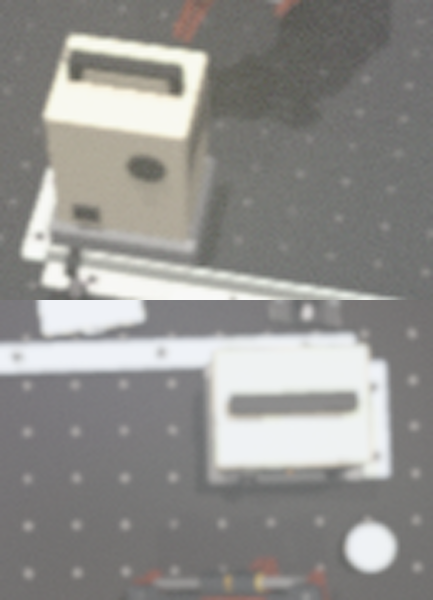

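The unit sits in the corner against both angles, with its top-view cover spanning (212–370, 350–467). One last gentle check-press on the left face will make sure of the short angle.

```bash
python3 -c "
from h import *
o,R=st();p=o['ee_pos'];go(R,p,[490,165,60],45)
R2=R@cv2.Rodrigues(np.array([0,0,1.70]))[0]
go(R2,[490,165,60],[634,150,36],45);go(R2,[634,150,36],[634,75,36],15)
"|tail -3
```

```text
to [490, 165, 60] n 4 row [0.00032 0.04459 0.00102]
to [634, 150, 36] n 4 row [0.00269 0.03117 0.01916]
to [634, 75, 36] n 5 row [-0.0141  -0.00013  0.00513]
```

Emit:
{"fn": "arm_command", "kwargs": {"series": [{"linear": [0.0003,0.0446,0.001],"turn": 0},{"linear": [0.0003,0.0446,0.001],"turn": 0},{"linear": [0.0003,0.0446,0.001],"turn": 0},{"linear": [0.0003,0.0446,0.001],"turn": 0},{"linear": [0,0,0],"turn": 0.1417},{"linear": [0,0,0],"turn": 0.1417},{"linear": [0,0,0],"turn": 0.1417},{"linear": [0,0,0],"turn": 0.1417},{"linear": [0,0,0],"turn": 0.1417},{"linear": [0,0,0],"turn": 0.1417}]}}

```text
t: 29.3
ee_pos: [488.7, 164.2, 57.7]
orientation: [1.015, 2.454, -0.262]
ft_force: [-0.2, 0.1, -0.8]
width: 0.3
grasp_force: 0.0
```

Emit:
{"fn": "arm_command", "kwargs": {"series": [{"linear": [0,0,0],"turn": 0.1417},{"linear": [0,0,0],"turn": 0.1417},{"linear": [0,0,0],"turn": 0.1417},{"linear": [0,0,0],"turn": 0.1417},{"linear": [0,0,0],"turn": 0.1417},{"linear": [0,0,0],"turn": 0.1417},{"linear": [0.0027,0.0312,0.0192],"turn": 0},{"linear": [0.0027,0.0312,0.0192],"turn": 0},{"linear": [0.0027,0.0312,0.0192],"turn": 0},{"linear": [0.0027,0.0312,0.0192],"turn": 0}]}}

```text
t: 30.3
ee_pos: [634.0, 148.9, 32.5]
orientation: [1.914, 1.806, 0.024]
ft_force: [-0.9, 0.6, 0.3]
width: 0.5
grasp_force: 0.0
```

Emit:
{"fn": "arm_command", "kwargs": {"series": [{"linear": [-0.0141,-0.0001,0.0051],"turn": 0},{"linear": [-0.0141,-0.0001,0.0051],"turn": 0},{"linear": [-0.0141,-0.0001,0.0051],"turn": 0},{"linear": [-0.0141,-0.0001,0.0051],"turn": 0},{"linear": [-0.0047,0,0.0017],"turn": 0},{"linear": [-0.0019,0,0.0007],"turn": 0}]}}

```text
t: 30.9
ee_pos: [633.6, 82.3, 36.1]
orientation: [1.915, 1.804, 0.029]
ft_force: [-0.3, -0.5, -0.7]
width: 0.0
grasp_force: 0.0
```

Emit:
{"fn": "arm_command", "kwargs": {"series": [{"linear": [-0.0047,0,0.0017],"turn": 0},{"linear": [-0.0028,0,0.001],"turn": 0},{"linear": [-0.0019,0,0.0007],"turn": 0},{"linear": [-0.0009,0,0.0003],"turn": 0}]}}

```text
t: 31.3
ee_pos: [634.2, 72.2, 35.9]
orientation: [1.914, 1.804, 0.029]
ft_force: [0.3, 0.1, -0.5]
width: 0.6
grasp_force: 0.0
```

Emit:
{"fn": "arm_command", "kwargs": {"series": [{"linear": [-0.0014,0,0.0005],"turn": 0},{"linear": [-0.0009,0,0.0003],"turn": 0}]}}

```text
t: 31.5
ee_pos: [634.1, 69.8, 35.9]
orientation: [1.914, 1.805, 0.029]
ft_force: [0.2, 0.7, -0.3]
width: 0.4
grasp_force: 0.0
```

Emit:
{"fn": "arm_command", "kwargs": {"series": [{"linear": [-0.0009,0,0.0003],"turn": 0},{"linear": [-0.0009,0,0.0003],"turn": 0}]}}

```text
t: 31.7
ee_pos: [634.3, 68.6, 35.9]
orientation: [1.914, 1.805, 0.031]
ft_force: [-2.5, 8.1, 1.6]
width: 0.4
grasp_force: 3.4
```

Emit:
{"fn": "arm_command", "kwargs": {"series": [{"linear": [-0.0009,0,0.0003],"turn": 0},{"linear": [-0.0009,0,0.0003],"turn": 0},{"linear": [0,0,0],"turn": 0}]}}

```text
t: 32.0
ee_pos: [634.4, 68.5, 35.9]
orientation: [1.914, 1.807, 0.035]
ft_force: [-4.8, 11.7, 2.0]
width: 0.3
grasp_force: 5.7
```

It is stiff at the same place (y = 68.5), so the unit is seated. I'll retreat and hand in.

Emit:
{"fn": "arm_command", "kwargs": {"series": [{"linear": [0.0283,0,-0.0102],"turn": 0},{"linear": [0.0283,0,-0.0102],"turn": 0},{"linear": [-0.015,0.018,-0.042],"turn": 0},{"linear": [0,0,0],"turn": 0},{"linear": [0,0,0],"turn": 0}]}}

```text
t: 32.5
ee_pos: [634.6, 126.8, 84.8]
orientation: [1.914, 1.803, 0.031]
ft_force: [0.4, 1.3, -0.7]
width: 0.6
grasp_force: 0.0
```

```bash
python3 v.py|tail -1; python3 -c "
from h import *
st()
print(ctrl.close_job())"
```

```text
handle [631.3 -13.2] yaw 0.021 [ 28.  118.3]
t 32.55 p [633.8 126.2  83.9] q [ 0.41   0.576  1.839 -0.8    0.684  1.093] F [ 0.   0.2 -0.9]
[[ 0.119  0.929  0.351]
 [ 0.94   0.008 -0.342]
 [-0.321  0.37  -0.872]]
the job is handed in; nothing more can be done
None
```

The power unit sits against both angles, pushed only low on its base (contact checked by force/moment readings and pictures), and the job was handed in at about 32.5 s; one risk is that joint 3 read 0.085 against its 0.09 limit while I leaned the tool at full reach, and the hand-in returned no verdict.

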